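# Lock a rest post into a floating quarter-turn bench socket

### The job

Mount the rest post in the bench socket: take it out of its parking block, feel its T-foot gently down through the floating slot inside the socket, push it down against the spring, turn it a quarter turn and let it rise so that it catches in its groove and stands upright, locked, on its own. Keep the contact light: post and socket must never press on each other with more than 40 N in all, the spring's load included. Leave the dish, carton, objective and marker where they are.

Things in the scene. Friction and masses are not known exactly. Their poses are not given: they have to be found in the camera images.
- post_grip (a point): Centre of the post's white grip head, a block 12 (x) x 32 (y) x 24 (z) mm with two 8 mm upstands on top; grip it across its 12 mm (along its x). z runs up the 8 mm round stem. 72 mm above the foot's underside. The loose post weighs about 90 g, is 92 mm high and starts standing in the parking block, its foot's underside 6 mm above the table.
- post_foot (a point): Centre of the underside of the post's steel T-foot, a bar 8 (x) x 26 (y) x 7 (z) mm, parallel to the grip head; same axes as post_grip.
- block: Grey parking block 70 (x) x 56 (y) x 26 (z) mm, fixed; origin at the centre of its underside, on the table. Its central pocket, 13 (x) x 31 (y) mm and 20 mm deep, holds the post's foot; lift the post straight up more than 25 mm to clear it.
- socket: Bench socket, fixed; origin at the centre of its underside, on the table, z up. Flange 120 (x) x 90 (y) x 6 mm with four screws (tops 12 mm high); on it a housing 80 (x) x 60 (y) mm with a dark cover, top 37 mm above the origin, with a centred window 32 (x) x 35 (y) mm. Inside it are a floating slot plate and a spring pad.
- socket_plate (a point): On the socket's axis, level with the top of the flat slot plate, 32 mm above the socket's origin; socket axes. The plate's slot, 9.6 (x) x 30 (y) mm, admits the foot only with its bar along y. The slot's centre is anywhere from -8.5 to +8.5 mm from this point along x (0 along y); this is not measured: feel for it. The plate shifts only if pushed sideways with 8 N or more.
- socket_under (a point): On the socket's axis, level with the slot plate's underside, 24 mm above the socket's origin (plate 8 mm thick). 1 mm lower is the spring pad: 3 N at first touch, 0.7 N more per mm, hard stop after 12 mm. With the foot's underside 7 to 11 mm below this point the T-bar is clear under the plate and turns freely either way.
- socket_seat (a point): On the socket's axis, 20 mm above the socket's origin: the height of the foot's underside when locked (post_grip then 92 mm above the socket's origin). A groove 12 mm wide, 3 mm deep in the slot plate's underside runs along socket x across the middle of the slot; the spring lifts the T-bar into it once it is turned a quarter turn, to lie along socket x (5 N spring load).
- dish_a: Clear round petri dish, 64 mm across, 18 mm high, loose bystander; origin at its underside.
- carton_1: Small paper carton 50x74x32 mm, loose bystander; origin at its underside.
- objective: White microscope objective 29 mm across, 45 mm high, standing on the table, loose bystander; origin at its underside.
- marker_b: Marker pen 135 mm long, 17 mm thick, lying on the table near the robot, loose bystander; origin at its underside.
There are look-alikes about, which are no part of the job. What is shaped like the part that bears post_grip but orange or yellow is not meant.

How it is judged (in metres and radians):
On the way:
1. the T-foot is pushed through the slot, wholly below the slot plate (underside less than 18 mm above the socket's origin, within 12 mm of its axis) (z of post_foot in the frame of socket between 0.005 and 0.018 m and horizontal distance between post_foot and socket below 0.012 m), for 0.05 s.
At the end, for the whole second after the job is handed in: The post is released and at rest in the socket, its T-bar caught in the groove: foot underside 18.5 to 21.5 mm above the socket's origin, within 12 mm of the socket's axis, T-bar along socket x within 0.25 rad, upright within 0.1 rad (z of post_foot in the frame of socket between 0.0185 and 0.0215 m and horizontal distance between post_foot and socket below 0.012 m and angle between the y axis of post_grip and the x axis of socket, either way round below 0.25 rad and angle between post_grip's own z axis and vertical below 0.1 rad and linear speed of post below 0.02 m/s); the robot touches nothing.
It fails at once if post and socket press on each other with more than 40 N in all (sum over plate, pad and housing) (contact force between post and socket above 40 N).
It fails at once if the dish, carton, objective or marker is moved by more than 20 mm (distance of any of dish_a, carton_1, objective, marker_b from where it was at the start of the episode above 0.02 m).
It also fails if it takes over 61 s, if anything falls off the work surface, if the arm or the gripper's body presses on something with over 40 N, if the wrist force passes 120 N, or if a joint passes its speed limit or range.

### The arm

A 6-joint arm with a two-finger parallel gripper is mounted at the origin on a cart in front of the work surface, level with it; the furniture and walls round the work are solid. World frame = base frame: x ahead of the robot, y to its left, z up, the work surface at z = 0. Lengths are in mm, angles in rad, forces in N, time in s.
With the tool pointing down it reaches from about 275 to 825 mm from the base axis. Payload 5.2 kg.
Tool frame: the origin (TCP) lies at the very end of the fingers, on their centre line; the grasp point (between the pads) lies 19 mm behind it; z points along the fingers, y is the line along which they close (so a half turn about z gives the same grasp; the last joint's range is limited). The gripper opens to 93 mm and grips with 3 to 60 N. Pads are 15 mm wide; open, the fingers measure 128 mm over their backs; the gripper's body (75 mm by 188 mm) begins 65 mm behind the grasp point.
Start: joints at [0.504, 0.259, 1.535, -0, 1.348, -0.203], TCP at [418.161, 357.276, 218.653] pointing down, gripper open.
Joint ranges: [-3.14, 3.14], [-0.91, 2.08], [0.19, 2.58], [-1.22, 4.36], [0.22, 2.71], [-3.12, 3.12]. Speed limits (rad/s): [2.57, 2.57, 3.14, 3.14, 3.14, 3.14].

### API

Orientations are given as [roll, pitch, yaw] about the fixed x, y, z axes, in that order (R = Rz(yaw) Ry(pitch) Rx(roll)).
In Python, from bench import robot gives the robot as it stands. The module is installed in compiled form; this text tells all that it offers. Calls block until the motion is done:
- robot.move_ptp(position, orientation): joint-space move of the TCP to a pose.
- robot.move_linear(position, ori=None, speed=150, f_stop=None): straight line of the TCP; ori=None keeps the orientation; speed is the mean speed in mm/s. With f_stop (N) it stops when the force on the tool has changed by that much, and returns True; else False.
- robot.move_j(angles): joint-space move.
- robot.move_gripper(opening): opening from 0.0 (shut) to 1.0 (fully open); the grip force is fixed at half the most; returns when the fingers have stopped.
- robot.sleep(seconds).
- robot.inverse_kinematics(position, orientation): joint angles nearest the present ones, or None.
- robot.get_image(name): name is "side" or "top"; returns a dict with "img" (384x512x3 uint8, blue, green, red), "fovy" (degrees; the focal length in pixels is half the picture's height over the tangent of half this angle, whatever the lens; pixels are square), "cx", "cy" (the principal point, pixels), "k1" (the pictures are not rectified: a ray, as slopes to the right and down, at radius r is drawn at 1 + k1 r^2 times it, then the intrinsics apply), "eye" and "orientation" of the camera in the world. Camera axes: x right, y down, z forward; pixel columns grow to the right and rows downward; lengths in mm; the calibration is good to about 2 mm. A picture is of the moment at which its call begins. There is no depth.
A pose or a line that the arm cannot do raises robot.MotionError and nothing moves.
- robot.hand_in(): hands the job in; it is judged then, once.
Readings, each from a call of its own:
- robot.current_t(): time.
- robot.current_qpos(): joint angles.
- robot.current_joint_vel(): joint speeds.
- robot.current_joint_efforts(): joint torques, N m.
- robot.current_tcp_pos(): TCP position.
- robot.current_eef_rot(): TCP orientation.
- robot.current_contact_force(): force on the tool from outside, world axes, zero at the start.
- robot.current_ft_torque(): the same for the moment, N m.
- robot.current_gripper_width(): opening from 0.0 (shut) to 1.0 (fully open).
- robot.current_finger_force(): force on a finger pad.
Only numpy, scipy, OpenCV 4.12 (cv2) and the standard library are available. Lean on these libraries where they do the work, as an engineer would, in place of code of your own. Each camera call takes 0.05 s, during which the arm holds its last target. There are 200 camera calls.

## Working session

There is one attempt and no reset: what is moved stays moved. The work goes in short steps, each a Python script; the robot and the scene stay as the last script left them, time stands still between calls to the robot, and variables do not carry over. Pictures are saved under pics/ and viewed, at most 10 in all, crops included, and the job is handed in when it is done.

```bash
mkdir -p pics
cat > h.py <<'E'
import numpy as np, cv2, json
from scipy.spatial.transform import Rotation as R
from bench import robot
def snap(name,fn):
    d=robot.get_image(name); cv2.imwrite('pics/'+fn+'.png',d['img'])
    m={k:np.array(v).tolist() for k,v in d.items() if k!='img'}
    json.dump(m,open('pics/'+fn+'.json','w')); return d,m
def rot(o):
    o=np.array(o); return o if o.shape==(3,3) else R.from_euler('xyz',o).as_matrix()
def ray(m,u,v):
    f=192/np.tan(np.radians(m['fovy'])/2)
    d=np.array([(u-m['cx'])/f,(v-m['cy'])/f]); s=d.copy()
    for _ in range(30): s=d/(1+m['k1']*(s@s))
    return np.array(m['eye']),rot(m['orientation'])@np.array([s[0],s[1],1])
def at(m,u,v,z):
    e,r=ray(m,u,v); return e+r*(z-e[2])/r[2]
def px(m,p):
    c=rot(m['orientation']).T@(np.array(p,float)-np.array(m['eye'])); s=c[:2]/c[2]
    f=192/np.tan(np.radians(m['fovy'])/2); s=s*(1+m['k1']*(s@s))
    return s*f+[m['cx'],m['cy']]
def load(fn): return json.load(open('pics/'+fn+'.json'))
E
python3 - <<'E'
from h import *
for n in('top','side'):
    d,m=snap(n,n+'1'); print(m)
    cv2.imwrite(f'pics/{n}1b.png',cv2.resize(d['img'],(800,600),interpolation=cv2.INTER_CUBIC))
print(robot.current_t(),robot.current_eef_rot(),robot.current_contact_force())
E
```

```text
{'fovy': 50.44570039002965, 'cx': 247.27549584586586, 'cy': 189.4061192215254, 'k1': -0.05801523500419608, 'eye': [420.0918917176268, 42.28703487002927, 1043.5999215791203], 'orientation': [-3.037287734102964, 0.002669363690347648, -1.5582644839363184]}
{'fovy': 47.183309935632884, 'cx': 253.29769545668674, 'cy': 190.04497591959975, 'k1': -0.10063465914901808, 'eye': [924.7703051497137, 853.9881921619841, 645.0465237217912], 'orientation': [-2.112626847718561, -0.00044534581330557543, 2.6765823125421626]}
0.1 [-3.14000351e+00 -3.02818534e-04  2.27784445e+00] [0.62854781 0.36679312 0.48815711]
```

View pics/top1b.png

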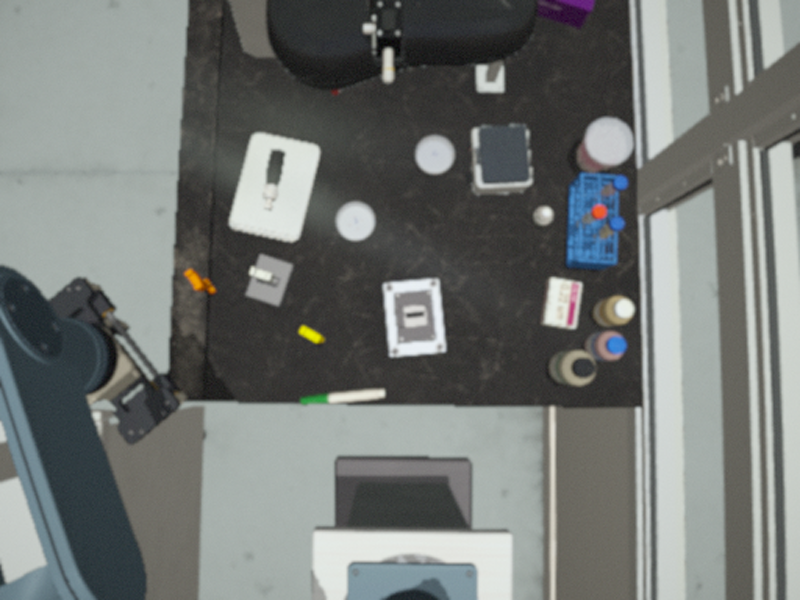

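View pics/side1b.png

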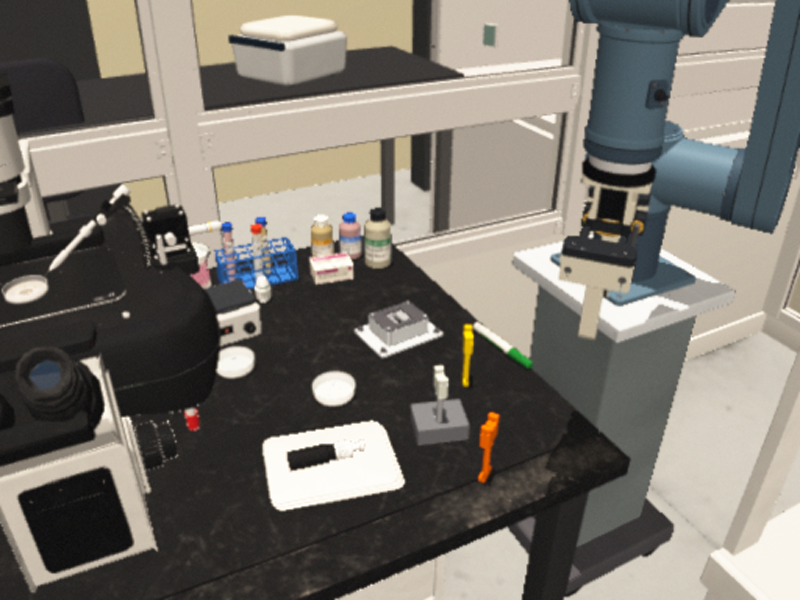

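The top view shows the grey block at about (270,278) with the white post head in it, the socket at (414,317), the marker at (342,396), dishes at (435,154) and (356,221), and the yellow and orange decoys at (312,333) and (200,280). The side view shows the same layout, with the head at (440,380). I'll enlarge both.

Run:
```python
from h import *
a=cv2.imread('pics/top1.png'); 
c1=a[155:200,150:195]; c2=a[172:232,238:292]
r=lambda c,k:cv2.resize(c,None,fx=k,fy=k,interpolation=cv2.INTER_CUBIC)
o=np.zeros((600,800,3),np.uint8); x=r(c1,8);o[:360,:360]=x; x=r(c2,8); o[:480,365:365+432]=x
cv2.imwrite('pics/c1.png',o)
b=cv2.imread('pics/side1.png'); 
o=np.zeros((600,800,3),np.uint8); x=r(b[225:290,255:305],8);o[:520,:400]=x; x=r(b[187:232,222:287],6); o[:270,405:795]=x
cv2.imwrite('pics/c2.png',o)
```

```text
(no output)
```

View pics/c1.png

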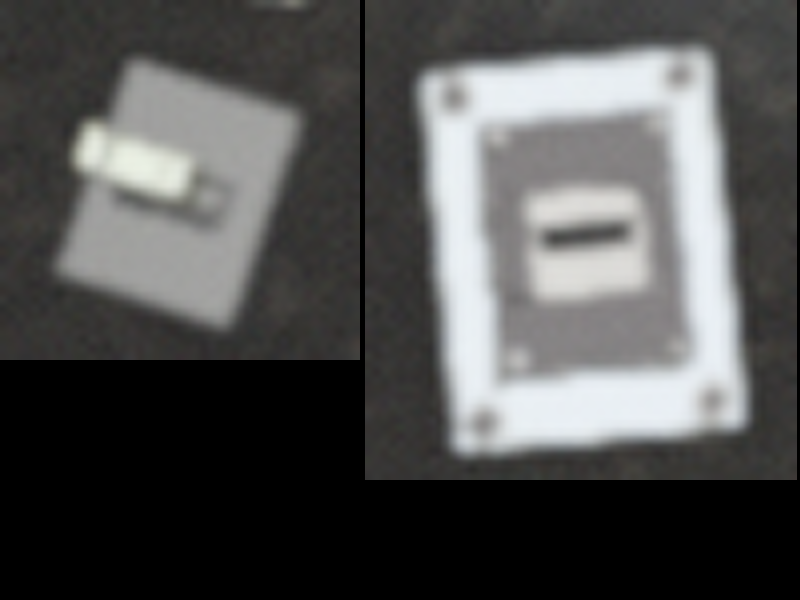

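View pics/c2.png

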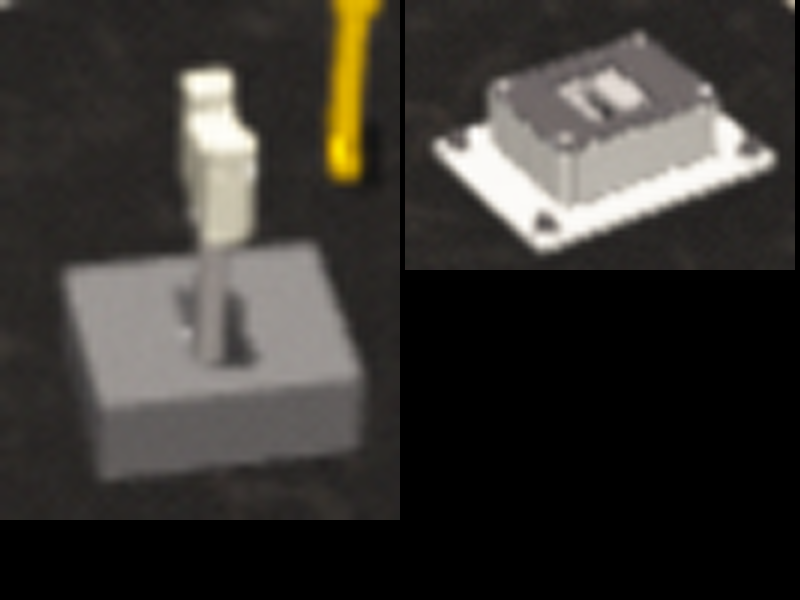

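Crop 1: block top corners at crop (130,56), (303,112), (232,332), (55,270). Post head runs from about (75,148) to (193,178). Socket flange corners are (418,72), (708,48), (748,430), (456,455), and the dark slot is centred at (587,234). Crop 2: the stem enters the pocket at (208,360), and the head bottom is near (225,240).

```bash
cat > meas.py <<'E'
from h import *
T=load('top1');S=load('side1')
A=lambda x,y:((x+.5)/8-.5+150,(y+.5)/8-.5+155)
B=lambda x,y:((x-365+.5)/8-.5+238,(y+.5)/8-.5+172)
C=lambda x,y:((x+.5)/8-.5+255,(y+.5)/8-.5+225)
D=lambda x,y:((x-405+.5)/6-.5+222,(y+.5)/6-.5+187)
def show(n,P):
    P=np.array(P); r=cv2.minAreaRect(P[:,:2].astype(np.float32)); print(n,P[:,:2].mean(0).round(1)); 
    for i in range(len(P)): 
        e=P[(i+1)%len(P)]-P[i]; print('   ',P[i].round(1),np.linalg.norm(e).round(1),np.degrees(np.arctan2(e[1],e[0])).round(1))
show('block',[at(T,*A(*p),26) for p in[(130,56),(303,112),(232,332),(55,270)]])
show('block side',[at(S,*C(*p),26) for p in[(62,270),(315,242),(362,375),(105,408)]])
show('flange',[at(T,*B(*p),6) for p in[(418,72),(708,48),(748,430),(456,455)]])
show('flange side',[at(S,*D(*p),6) for p in[(433,147),(775,157),(543,252)]])
show('housing',[at(T,*B(*p),37) for p in[(482,125),(668,108),(692,362),(498,382)]])
show('window',[at(T,*B(*p),37) for p in[(524,194),(640,184),(650,292),(535,302)]])
show('slot',[at(T,*B(*p),32) for p in[(541,239),(631,230)]])
show('head top',[at(T,*A(*p),98) for p in[(80,125),(193,158),(185,196),(74,170)]])
E
python3 meas.py
```

```text
block [551.7 236.5]
    [595.  253.8  26. ] 58.2 -107.3
    [577.7 198.3  26. ] 73.0 163.8
    [507.7 218.7  26. ] 59.6 71.5
    [526.5 275.2  26. ] 71.8 -17.4
block side [549.3 238. ]
    [574.9 201.   26. ] 70.7 162.9
    [507.3 221.7  26. ] 55.2 71.8
    [524.5 274.1  26. ] 68.8 -16.2
    [590.6 255.   26. ] 56.2 -106.2
flange [494.8   1.4]
    [551.4  54.6   6. ] 93.4 -84.5
    [560.3 -38.4   6. ] 122.8 -173.8
    [438.2 -51.6   6. ] 93.0 95.6
    [429.2  41.    6. ] 122.9 6.4
flange side [513.2  23.7]
    [559.4 -31.2   6. ] 148.7 150.4
    [430.1  42.2   6. ] 121.3 8.4
    [550.1  60.    6. ] 91.7 -84.2
housing [494.5   1.9]
    [531.1  34.2  37. ] 58.1 -84.0
    [537.1 -23.6  37. ] 79.1 -174.3
    [458.4 -31.4  37. ] 60.1 96.6
    [451.5  28.3  37. ] 79.8 4.2
window [494.8   1.2]
    [509.8  20.9  37. ] 36.1 -84.4
    [513.3 -15.   37. ] 33.6 -174.4
    [479.8 -18.3  37. ] 35.7 95.7
    [476.3  17.2  37. ] 33.6 6.4
slot [497.8   1.4]
    [496.2  15.4  32. ] 28.1 -83.6
    [499.4 -12.6  32. ] 28.1 96.4
head top [551.1 236.9]
    [562.  252.9  98. ] 35.0 -105.6
    [552.5 219.2  98. ] 11.4 170.0
    [541.3 221.2  98. ] 33.8 77.5
    [548.6 254.2  98. ] 13.4 -5.5
```

Both views agree: block at (551,237), x axis at -16.8°; socket at (494.8,~2), yaw about 5.8°. The slot shows at about +3 mm along socket x. Next: pick the post and carry it to just above the socket.

```bash
cat > pick.py <<'E'
from h import *
q0=robot.current_qpos()
for a in (73.2,-106.8,95.8,-84.2,185.8-360,5.8): 
    r=robot.inverse_kinematics([495,2,115],[np.pi,0,np.radians(a)]); print(a,None if r is None else np.round(r,2))
y=np.radians(73.2); o=[np.pi,0,y]
robot.move_gripper(0.6)
robot.move_ptp([551,237,125],o)
print('down',robot.move_linear([551,237,59],speed=80,f_stop=8))
robot.move_gripper(0.0)
print(robot.current_gripper_width()*93,robot.current_finger_force(),robot.current_contact_force())
robot.move_linear([551,237,115],speed=80)
print(robot.current_gripper_width()*93,robot.current_contact_force(),robot.current_tcp_pos())
robot.move_ptp([497.8,1.7,115],[np.pi,0,np.radians(95.8)])
print(robot.current_qpos(),robot.current_t(),robot.current_contact_force())
for n in('top','side'): snap(n,n+'2')
r=lambda c,k:cv2.resize(c,None,fx=k,fy=k,interpolation=cv2.INTER_CUBIC)
b=cv2.imread('pics/side2.png'); x=r(b[140:240,205:305],6); cv2.imwrite('pics/c3.png',x)
E
python3 pick.py
```

```text
73.2 [-0.22  0.26  1.81 -0.    1.07  0.07]
-106.8 [-0.22  0.26  1.81 -0.    1.07 -3.07]
95.8 [-0.22  0.26  1.81  0.    1.07 -0.32]
-84.2 [-0.22  0.26  1.81 -0.    1.07  2.82]
-174.2 [-0.22  0.26  1.81  0.    1.07 -1.89]
5.8 [-0.22  0.26  1.81 -0.    1.07  1.25]
down False
11.918371999830537 29.999025017023087 [-0.79032509  0.53176231  1.10854083]
11.885195009828449 [ 0.54263391  0.37808068 -1.27960668] [550.61442331 236.91496713 114.59060473]
[-2.20464589e-01  2.64498371e-01  1.80263926e+00  5.55294484e-04
  1.07444082e+00 -3.20876443e-01] 5.25 [-0.05729531 -1.07461287 -0.54394516]
```

View pics/c3.png

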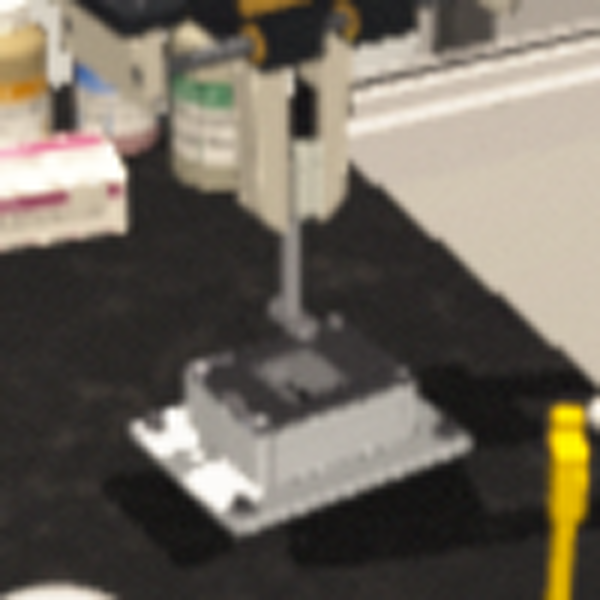

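The post hangs straight in the fingers, centred above the socket. Stem at crop x≈292, T-bar from (275,308) to (318,330). Cover corners are at (187,365), (415,382) and (268,430). I'll check the post's y offset relative to the socket in this same view.

Run:
```python
from h import *
S=load('side2');T=load('top2')
C=lambda x,y:((x+.5)/6-.5+205,(y+.5)/6-.5+140)
I=lambda p:((np.array(p)-[205,140]+.5)*6-.5).round(1)
t=robot.current_tcp_pos();print(t)
for s in (np.array([494.8,1.5]),np.array([494.8,4.5])):
  M=R.from_euler('z',5.8,degrees=True).as_matrix()
  print('cover',[I(px(S,M@[a*40,b*30,37]+[*s,0])) for a,b in((1,-1),(1,1),(-1,1))])
  print('flange',[I(px(S,M@[a*60,b*45,6]+[*s,0])) for a,b in((1,-1),(1,1),(-1,1))])
for dy in(-3,0,3): print('foot ends lower',dy,[I(px(S,M@[0,b*13+dy,0]+[t[0],t[1],t[2]-53])) for b in(-1,0,1)],'stem@z90',I(px(S,M@[0,dy,0]+[t[0],t[1],90])), 'head low end', I(px(S,M@[0,16+dy,0]+[t[0],t[1],t[2]+19-12])))
r=lambda c,k:cv2.resize(c,None,fx=k,fy=k,interpolation=cv2.INTER_CUBIC)
b=cv2.imread('pics/side2.png'); cv2.imwrite('pics/c4.png',r(b[155:215,225:285],10))
```

```text
[498.25846132   2.70411302 114.92671424]
cover [array([180.5, 364.5]), array([253.9, 430.1]), array([412.9, 374.2])]
flange [array([125.2, 422. ]), array([232.3, 524.1]), array([468.8, 436.9])]
cover [array([183.4, 367.8]), array([257. , 433.7]), array([416.3, 377.6])]
flange [array([128. , 425.4]), array([235.4, 527.9]), array([472.3, 440.4])]
foot ends lower -3 [array([270.4, 306.5]), array([286.7, 319.9]), array([303.2, 333.5])] stem@z90 [286.6 262.7] head low end [307.5 211.6]
foot ends lower 0 [array([274.1, 309.6]), array([290.4, 323. ]), array([307. , 336.7])] stem@z90 [290.5 265.7] head low end [311.5 214.7]
foot ends lower 3 [array([277.9, 312.7]), array([294.3, 326.1]), array([310.9, 339.9])] stem@z90 [294.3 268.8] head low end [315.5 217.7]
```

View pics/c4.png

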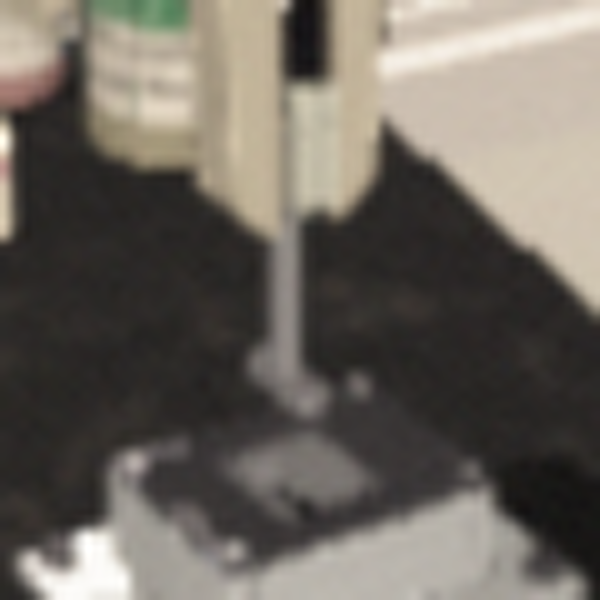

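Flange in this view fits socket y≈4.5, while the top view gives 1.4, so I take y≈3. The foot matches the TCP position (no offset in hand). Now feel for the slot, starting at +3 mm along socket x.

```bash
cat > feel.py <<'E'
from h import *
s=np.array([494.8,2.8,0]); M=R.from_euler('z',5.8,degrees=True).as_matrix()
O=[np.pi,0,np.radians(95.8)]
P=lambda dx,dy,foot:list(s+M@np.array([dx,dy,0])+[0,0,foot+53])
def probe(dx,dy):
    robot.move_linear(P(dx,dy,34),O,speed=60)
    h=robot.move_linear(P(dx,dy,26.5),O,speed=15,f_stop=4)
    t=robot.current_tcp_pos(); f=robot.current_contact_force()
    print(dx,dy,h,(M.T@(t-s))[:2].round(2),'foot',round(t[2]-53,2),np.round(f,1),round(robot.current_t(),1),flush=True)
    return h
E
python3 - <<'E'
from feel import *
print(robot.current_tcp_pos(),robot.current_eef_rot(),robot.current_contact_force())
robot.move_linear(P(3,0,36),O,speed=80)
for dx in (3,2,4,1): 
    if not probe(dx,0): break
E
```

```text
[498.25846132   2.70411302 114.92671424] [ 3.14135396e+00 -2.99375958e-04  1.67287604e+00] [ 0.50307225  0.13249294 -1.0456825 ]
3 0 True [ 3.34 -0.19] foot 31.81 [-1.2  0.5  5.5] 6.4
2 0 False [2.   0.02] foot 26.42 [-0.5  0.5 -1.5] 7.3
```

The foot is through the slot at dx=2. Push down and quarter turn.

Run:
```python
from feel import *
def st(n):
    t=robot.current_tcp_pos(); print(n,(M.T@(t-s))[:2].round(2),'foot',round(t[2]-53,2),robot.current_contact_force().round(1),robot.current_ft_torque().round(2),robot.current_t(),flush=True)
h=robot.move_linear(P(2,0,15),O,speed=15,f_stop=14); st(('down',h))
if not h:
    robot.sleep(0.2)
    for a in (30,60,90):
        O=[np.pi,0,np.radians(95.8-a)]
        robot.move_ptp(P(2,0,15),O); st(a)
        if np.abs(robot.current_ft_torque()[2])>1 or np.linalg.norm(robot.current_contact_force())>22: print('STOP'); break
    else:
        h=robot.move_linear(P(2,0,20.2),O,speed=10,f_stop=9); st(('rise',h))
```

```text
('down', False) [ 2.18 -0.06] foot 15.49 [-2.4  0.9  6.6] [0.01 0.54 0.03] 8.2083
30 [ 2.66 -0.09] foot 15.7 [-1.8  0.7  6.8] [ 0.09  0.42 -0.04] 8.975
60 [ 2.86 -0.21] foot 15.77 [-1.1  1.1  6.9] [ 0.05  0.35 -0.03] 9.5417
90 [ 2.91 -0.25] foot 15.77 [-0.3  0.   7.8] [ 0.07  0.37 -0.03] 10.1083
('rise', True) [ 2.76 -0.23] foot 20.0 [ 1.  -1.1  2.3] [ 0.   -0.01 -0.07] 10.6
```

At foot height 20.0 mm the bar is up in the groove, since outside it would stop at 17. Release and check.

Run:
```python
from feel import *
robot.move_gripper(0.4); robot.sleep(0.3)
t=robot.current_tcp_pos()
robot.move_linear([t[0],t[1],t[2]+80],speed=80)
robot.move_linear([t[0]-60,t[1]+0,t[2]+150],speed=150)
print(robot.current_contact_force(),robot.current_t())
d,m=snap('side','side3'); a=snap('top','top3')[0]['img']
r=lambda c,k:cv2.resize(c,None,fx=k,fy=k,interpolation=cv2.INTER_CUBIC)
cv2.imwrite('pics/c5.png',r(d['img'][140:240,205:305],6))
```

```text
[-0.57770832 -0.14889371 -0.49591552] 13.45
```

View pics/c5.png

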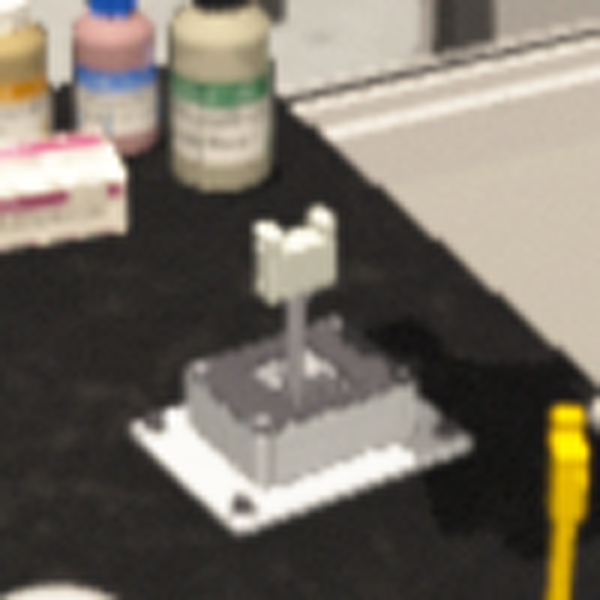

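The post stands upright and released, its head (255–335, 210–300) along socket x and its stem in the window. Handing in.

```bash
python3 -c "
from bench import robot
print(robot.hand_in(),robot.current_t())"
```

```text
the job is handed in; nothing more can be done
the job is handed in; nothing more can be done
```

I mounted the post in the socket, released it and handed the job in. The foot read 20.0 mm at release, the last picture shows the post upright along socket x, and the tool force readings stayed under 9 N; the judge's verdict was not shown.

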